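Scrub out a clamped glass column before it is repacked

TASK

Scrub out the glass column that is clamped at a slant on the support stand, so that it can be packed again: take the bottle brush from its rest, push it into the column until its end tuft presses on the bottom, and do so three times in all, drawing the brush up between the presses until the tuft is within 3 cm of the mouth. The bottom is an adjustable end piece whose height is not known, so feel for it and press gently, and do not turn the column in its clamp. Then lay the brush back on its sloping rest as it lay before, and leave the bottles, the beaker and the timer where they stand.

Things in the scene. Friction and masses are not known exactly. Their poses are not given: they have to be found in the camera images.
- brush: bottle brush, 222 mm long, 0.13 kg, lying on the rest at 45 degrees, handle up and towards the robot. Origin: its tip; z axis: from the tip to the handle end; x: its upper side as it lies; y: level. Along z: tuft 0-10 mm, bristles 8-59 (diameter 42 mm), wire stem (diameter 6) to 113, round collar (diameter 22) 113-119, grey handle 119-222, 14 mm wide in y, 18 mm in x. Centre of mass near 125 mm
- brush_tip: the end tuft of the brush (it gives up to 5 mm); it presses on the bottom of the column. Origin and axes as the brush. The dark springy bristles above it are wider than the column: they give way inside and drag on the wall with a few newtons, either way
- brush_grip (a point): a good place to hold the brush: on its axis in the handle, 182 mm from the tip; axes as the brush
- brush_neck (a point): point on the brush's axis 109.5 mm from the tip, on the wire just below the collar; axes as the brush
- brush_seat (a point): point on the brush's axis 149 mm from the tip, inside the handle; axes as the brush
- rest: brush rest fixed to the bench: dark base plate 100 x 75 x 12 mm, a post and a 45 degree bar with two open notches: a low V for the wire (27 mm wide at its top; the brush's collar stops against its upper side) and a high U for the handle (18 mm wide, flared to 37 mm). Origin: centre of the underside; the brush's tip points along +x, its handle rises towards -x
- rest_low (a point): where brush_neck lies when the brush lies on the rest: on the brush's axis in the V notch (axes as the rest's)
- rest_high (a point): where brush_seat lies when the brush lies on the rest: on the brush's axis in the U notch (axes as the rest's)
- stand: support stand fixed to the bench: grey base plate 120 x 200 x 12 mm, steel rod 250 mm high at (0, -115) mm of its frame, clamp arm along y at 130 mm height. Origin on the underside, straight below the place where the clamp holds the column; the mouth of the column leans towards its -x
- tube: glass column in the clamp, an open tube: outer diameter 42, inner 37, lip flared to 44 mm at the mouth, white screw cap below; leans 20 to 35 degrees from vertical. z axis: along it, out of its mouth; y: level. Origin: on its axis, 105 mm below the mouth, where the end piece's face lies when set lowest. The clamp holds it 70 mm above the origin and turns if pushed hard sideways
- tube_mouth (a point): centre of the column's mouth, 105 mm from its origin; axes as the column. Below it a white end piece (a disc filling the bore, on a rod through the screw cap) closes the column as its bottom; it is set anywhere from 0 to 30 mm above the origin and stays there under a gentle press (it breaks loose at 60 N)
- wash_bottle: white squeeze bottle 67 mm wide, 207 mm high, a bystander; origin in its underside
- reagent_bottle: brown glass bottle with screw cap, 56 mm wide, 112 mm high, a bystander; origin: centre of its underside
- beaker: small glass beaker 45 mm wide, 56 mm high, a bystander; origin: centre of its underside
- timer: white bench timer 58 x 62 x 20 mm, a bystander; origin: centre of its underside
Not all that is in view belongs to the job. Leave any turquoise look-alike of the rest alone.

How it is judged:
By the outcome, as a careful person would: the job done as asked, in the order asked, and still so for the second after the job is handed in, with the robot touching nothing.
It also fails if it takes over 72 s, if anything falls off the work surface, if the arm or the gripper's body presses on something with over 40 N, if the wrist force passes 120 N, or if a joint passes its speed limit or range.

ROBOT

A 6-joint arm with a two-finger parallel gripper is mounted at the origin on a cart in front of the work surface, level with it; the furniture and walls round the work are solid. World frame = base frame: x ahead of the robot, y to its left, z up, the work surface at z = 0. Lengths are in mm, angles in rad, forces in N, time in s.
With the tool pointing down it reaches from about 275 to 825 mm from the base axis. Payload 4.9 kg.
Tool frame: the origin (TCP) lies at the very end of the fingers, on their centre line; the grasp point (between the pads) lies 19 mm behind it; z points along the fingers, y is the direction in which the jaws open and shut (so a half turn about z gives the same grasp; the last joint's range is limited). The gripper opens to 85 mm and grips with 20 to 120 N. Pads are 22 mm wide; open, the fingers measure 114 mm over their backs; the gripper's body (76 mm by 85 mm) begins 54 mm behind the grasp point. The pads swing forward as they close: fully open they stand 13 mm farther back than shut.
Start: joints at [1.122, 0.326, -0.193, 1.052, 0, 1.437], TCP at [170.289, 522.991, 192.081] pointing down, gripper open.
Joint ranges: [-2.65, 2.65], [-0.97, 1.79], [-1.3, 1.35], [-1.93, 2.1], [-1.47, 1.37], [-3.14, 3.14]. Speed limits (rad/s): [2.57, 2.57, 3.14, 3.14, 3.14, 3.14].

INTERFACE

Orientations are given as [roll, pitch, yaw] about the fixed x, y, z axes, in that order (R = Rz(yaw) Ry(pitch) Rx(roll)).
In Python, from bench import bot, solve_ik, imaging gives the robot as it stands. Calls block until the motion is done:
- bot.move_ptp(position, orientation): joint-space move of the TCP to a pose.
- bot.movel(position, rot=None, max_speed=150, threshold=None): straight line of the TCP; rot=None keeps the orientation; max_speed is the mean speed in mm/s. With threshold (N) it stops when the force on the tool has changed by that much, and returns True; else False.
- bot.move_j(angles): joint-space move.
- bot.grip(opening, effort=None): opening from 0.0 (shut) to 1.0 (fully open); effort is the grip in N (None keeps the last); returns when the fingers have stopped.
- bot.dwell(seconds).
- solve_ik(position, orientation): joint angles nearest the present ones, or None.
- bot.get_state(): the state.
- imaging.capture(name): name is "scene" or "top"; returns the picture (400x640x3 uint8, blue, green, red); there is no depth.
- imaging.camera_model(name): a dict with "K" (3x3 intrinsics, pixels), "position" and "rotation" of the camera in the world. Camera axes: x right, y up, looking along -z (the intrinsics and any distortion apply to the point x, -y, -z); pixel columns grow to the right and rows downward; lengths in mm; the calibration is good to about 2 mm. A picture is of the moment at which its call begins. camera_model takes no time and is no camera call.
A pose or a line that the arm cannot do raises bot.IKError and nothing moves.
- bot.sign_off(): hands the job in, once; it reports no verdict.
The state is a dict: "t": time; "qpos": joint angles; "joint_velocities": joint speeds; "effort": joint torques, N m; "tcp_pos": TCP position; "orientation": TCP orientation; "contact_force": force on the tool from outside, world axes, zero at the start; "wrist_torque": the same for the moment, N m; "opening": opening from 0.0 (shut) to 1.0 (fully open).
Only numpy, scipy, OpenCV 4.12 (cv2) and the standard library are available. Lean on these libraries where they do the work, as an engineer would, in place of code of your own. Each camera call takes 0.05 s, during which the arm holds its last target. There are 200 camera calls.

## Working session

There is one attempt and no reset: what is moved stays moved. The work goes in short steps, each a Python script; the robot and the scene stay as the last script left them, time stands still between calls to the robot, and variables do not carry over. Pictures are saved under pics/ and viewed, about 8 in all and at most 12, crops included, and the job is handed in when it is done.

```bash
ls; mkdir -p pics; python3 - <<'E'
from bench import bot, solve_ik, imaging
import cv2
for n in("scene","top"):
    cv2.imwrite(f"pics/{n}0.png",imaging.capture(n)); m=imaging.camera_model(n); print(n,m)
print(bot.get_state())
E
```

```text
pics
scene {'K': array([[490.85773226,   0.        , 323.98493188],
       [  0.        , 490.85773226, 204.67929181],
       [  0.        ,   0.        ,   1.        ]]), 'position': array([-592.40727585, -673.78855883,  672.8878037 ]), 'rotation': array([ 1.17075545, -0.0135657 , -1.07495257])}
top {'K': array([[484.83113349,   0.        , 328.94622783],
       [  0.        , 484.83113349, 210.67391818],
       [  0.        ,   0.        ,   1.        ]]), 'position': array([ 283.97101642,  -61.36559262, 1418.70435332]), 'rotation': array([ 0.21006553,  0.00304826, -1.67507396])}
{'t': 0.1, 'qpos': array([ 1.12183988e+00,  3.26870426e-01, -1.93487171e-01,  1.05200145e+00,
        1.90196720e-05,  1.43660333e+00]), 'joint_velocities': array([-0.00161091, -0.00254443,  0.00142335,  0.00098518, -0.00123556,
        0.00066153]), 'effort': array([-1.26606214e-03, -4.44241190e+01,  2.63038069e+01,  7.92268140e-03,
       -3.19845185e-04, -8.73051988e-06]), 'tcp_pos': array([169.99914855, 522.45494933, 191.37857856]), 'orientation': array([-3.14004653e+00, -2.27925757e-04,  2.82682901e+00]), 'contact_force': array([-0.34511082, -0.5309818 , -0.43445869]), 'wrist_torque': array([ 0.01008991, -0.01514702, -0.02044451]), 'opening': 0.9988801022995949}
```

View pics/scene0.png

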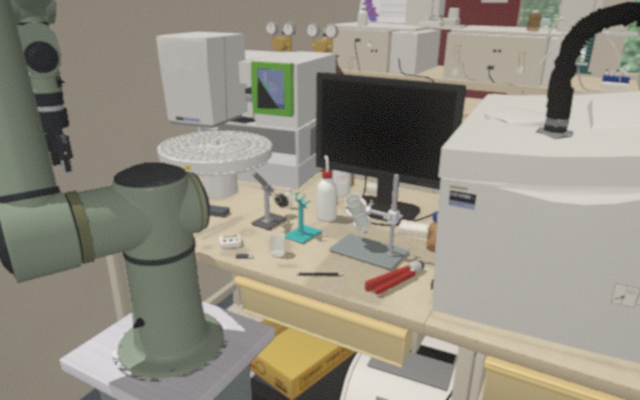

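View pics/top0.png

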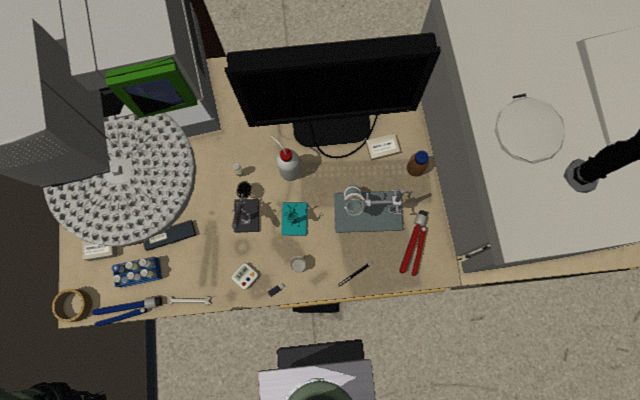

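The scene view shows the dark rest with the brush at about (265,205), the turquoise decoy at (303,220), and the column at about (357,210) on the stand. In the top view, the rest is at (246,215) with the tuft at (243,190), the decoy at (294,218) and the mouth at about (353,200). I'll enlarge both views.

```bash
python3 - <<'E'
import cv2,numpy as np
a=cv2.imread('pics/top0.png')[170:245,225:305]; b=cv2.imread('pics/top0.png')[170:245,325:415]
c=cv2.imread('pics/scene0.png')[160:235,240:320]; d=cv2.imread('pics/scene0.png')[180:275,325:415]
r=lambda i:cv2.resize(i,(400,300),interpolation=cv2.INTER_CUBIC)
R=lambda i,k:cv2.resize(i,None,fx=k,fy=k,interpolation=cv2.INTER_CUBIC)
def pad(i):
    o=np.zeros((300,400,3),np.uint8); i=i[:300,:400]; o[:i.shape[0],:i.shape[1]]=i; return o
cv2.imwrite('pics/crop0.png',np.vstack([np.hstack([pad(R(a,4)),pad(R(b,4))]),np.hstack([pad(R(c,4)),pad(R(d[:75],4))])]))
E
```

```text
(no output)
```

View pics/crop0.png

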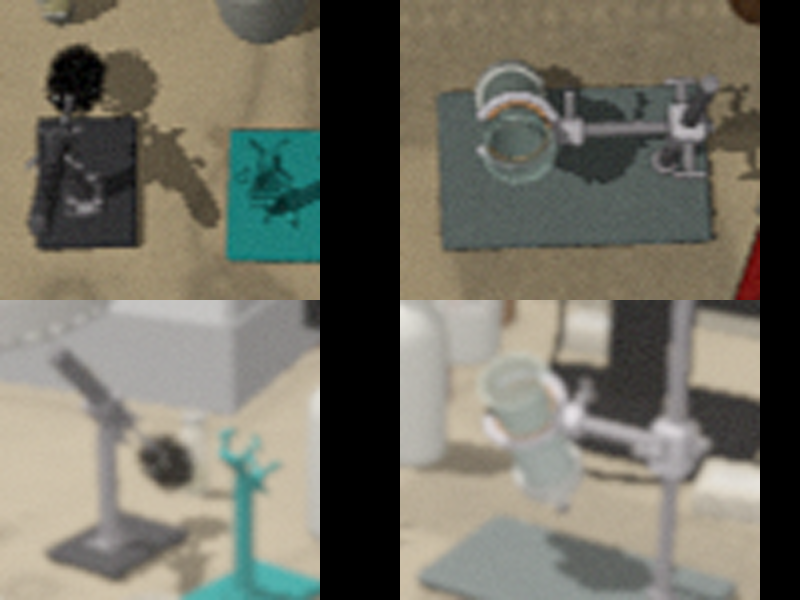

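Crop pixels map back to the full images. In the top view the rest plate corners are about (234.5,199.5) to (259.3,231.5), the stand plate corners about (334.5,193) to (403,230), and the mouth ring is near (355,207). I'll get coordinates from these, plus a tighter zoom on the tube and brush.

```bash
cat > h.py <<'E'
import numpy as np, cv2
from scipy.spatial.transform import Rotation as Ro
from bench import bot, solve_ik, imaging
CM={n:imaging.camera_model(n) for n in("scene","top")}
def ray(n,p):
    m=CM[n]; v=np.linalg.inv(m["K"])@[p[0],p[1],1]; v=np.array([v[0],-v[1],-v[2]])
    d=Ro.from_euler('xyz',m["rotation"]).apply(v); return m["position"],d/np.linalg.norm(d)
def proj(n,P):
    m=CM[n]; c=Ro.from_euler('xyz',m["rotation"]).inv().apply(np.array(P)-m["position"])
    u=m["K"]@np.array([c[0],-c[1],-c[2]]); return u[:2]/u[2]
def plane(n,p,z):
    o,d=ray(n,p); return o+d*(z-o[2])/d[2]
def tri(pt,ps):
    (a,d),(b,e)=ray("top",pt),ray("scene",ps)
    s=np.linalg.lstsq(np.c_[d,-e],b-a,rcond=None)[0]; P,Q=a+s[0]*d,b+s[1]*e
    return (P+Q)/2,np.linalg.norm(P-Q)
E
python3 - <<'E'
from h import *
np.set_printoptions(precision=1,suppress=True)
for n,c in(("rest",[(234.5,199.5),(259.5,199.2),(259.2,231.2),(234.5,231.7)]),("stand",[(334.5,193),(402.5,192),(403,229.5),(335.7,232)])):
    c=np.array([plane("top",p,12) for p in c]); print(n,c.mean(0),[(round(float(np.hypot(*(c[i-3]-c[i])[:2])),1),round(float(np.degrees(np.arctan2(*(c[i-3]-c[i])[1::-1]))),1)) for i in range(4)])
    print(c[:,:2])
blob={}
for n,(x,y,w,h) in(("top",(232,175,22,25)),("scene",(270,188,25,28))):
    g=cv2.imread(f"pics/{n}0.png")[y:y+h,x:x+w].max(2)<45
    k,l,s,ce=cv2.connectedComponentsWithStats(g.astype(np.uint8)); i=1+s[1:,4].argmax(); blob[n]=ce[i]+[x,y]; print(n,blob[n],s[i])
print("bristle",tri(blob["top"],blob["scene"]))
print("handle end",tri((235,225.5),(255.5,173.7)))
print("mouth",tri((354.7,207.3),(353.8,198.8)))
f=lambda n,x,y,w,h,k:cv2.resize(cv2.imread(f"pics/{n}0.png")[y:y+h,x:x+w],(400,300),interpolation=cv2.INTER_LINEAR)
cv2.imwrite('pics/crop1.png',np.vstack([np.hstack([f("top",230,183,48,36,0),f("top",332,184,48,36,0)]),np.hstack([f("scene",250,168,48,36,0),f("scene",340,188,64,48,0)])]))
E
```

```text
rest [594.3 154.8  12. ] [(74.6, -95.3), (96.8, 175.2), (72.7, 85.2), (97.4, -3.6)]
[[646.1 188.3]
 [639.2 114.1]
 [542.8 122.1]
 [548.9 194.5]]
stand [ 567.9 -206.    12. ] [(203.3, -95.2), (113.7, 173.0), (198.1, 86.2), (118.2, -4.4)]
[[ 634.7 -110.5]
 [ 616.5 -313. ]
 [ 503.6 -299. ]
 [ 516.9 -101.4]]
top [243.9 189.2] [  5   7  14  16 156]Traceback (most recent call last):
  File "<stdin>", line 9, in <module>
ValueError: attempt to get argmax of an empty sequence
```

```bash
python3 - <<'E'
from h import *
np.set_printoptions(precision=1,suppress=True)
blob={}
for n,(x,y,w,h) in(("top",(232,175,22,25)),("scene",(272,192,20,20))):
    g=cv2.imread(f"pics/{n}0.png")[y:y+h,x:x+w].max(2); g=g<max(45,(int(g.min())+60))
    k,l,s,ce=cv2.connectedComponentsWithStats(g.astype(np.uint8)); i=1+s[1:,4].argmax(); blob[n]=ce[i]+[x,y]; print(n,blob[n],s[i])
print("bristle",tri(blob["top"],blob["scene"]))
print("handle end",tri((235,225.5),(255.5,173.7)))
print("mouth",tri((354.7,207.3),(353.8,198.8)))
f=lambda n,x,y,w,h,k:cv2.resize(cv2.imread(f"pics/{n}0.png")[y:y+h,x:x+w],(400,300),interpolation=cv2.INTER_LINEAR)
cv2.imwrite('pics/crop1.png',np.vstack([np.hstack([f("top",228,198,48,36,0),f("top",332,184,48,36,0)]),np.hstack([f("scene",250,168,48,36,0),f("scene",340,188,64,48,0)])]))
E
```

```text
top [244.  189.4] [  5   7  15  16 171]
scene [281.4 200.5] [  3   3  13  12 113]
bristle (array([662. , 153. ,  53.2]), np.float64(3.166495302759286))
handle end (array([532.8, 160.5, 184.3]), np.float64(0.912543879663483))
mouth (array([ 553.3, -154.9,  161.1]), np.float64(1.1204148725431928))
```

View pics/crop1.png

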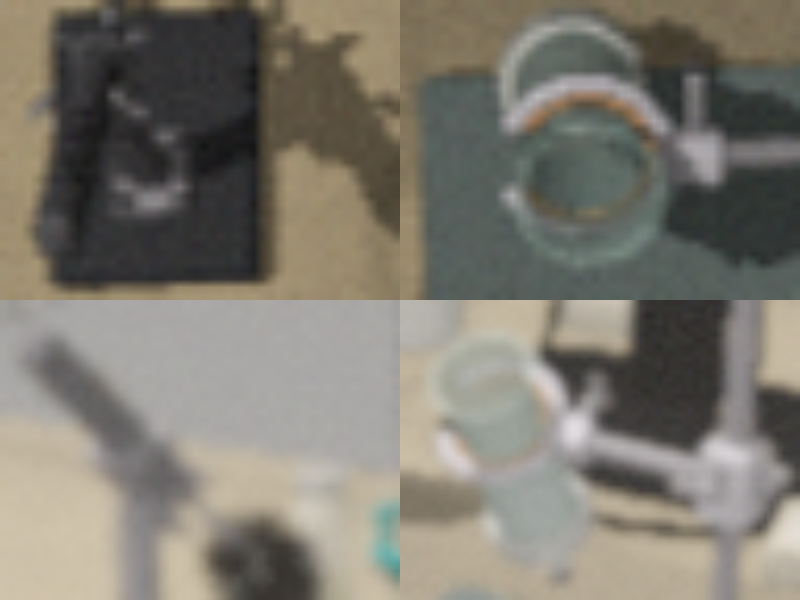

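```bash
python3 - <<'E'
from h import *
np.set_printoptions(precision=1,suppress=True)
M,_=tri((354.9,207.0),(353.5,199.1)); print(M)
yaw=np.radians(-4.8); 
for t in (20,25,30,35):
    t=np.radians(t); u=-np.array([-np.sin(t)*np.cos(yaw),-np.sin(t)*np.sin(yaw),np.cos(t)])
    print(np.degrees(t),[(k,proj("top",M+u*k),proj("scene",M+u*k)) for k in(35,105,125,150)], "clampz",(M+35*u)[2])
for z in ((365.3,232),(362.4,223.2)):
    o,d=ray("scene",z); nrm=np.array([-np.sin(yaw),np.cos(yaw),0]); P=o+d*((M-o)@nrm)/(d@nrm); v=P-M
    print(P,np.linalg.norm(v),np.degrees(np.arctan2(np.hypot(*v[:2]),-v[2])))
# IK at grasp & press for several tool tilts
g=np.array([559,159.5,157.3]); y=np.radians(-4)
for a in(-20,-10,0,10,20,30):
    out=[]
    for P,b in((g,0),(g+[0,0,100],0),(np.array([553,-155,161])+77*np.array([-.45,.04,.89]),-18),(np.array([553,-155,161])+200*np.array([-.45,.04,.89]),-18)):
        Z=np.radians(a+b); tz=Ro.from_euler('z',y).apply([np.sin(Z),0,-np.cos(Z)])
        ty=Ro.from_euler('z',y).apply([0,1,0])
        for s in(1,-1):
            R=Ro.from_matrix(np.c_[np.cross(s*ty,tz),s*ty,tz]); q=solve_ik(P+19*tz,R.as_euler('xyz')); out.append(None if q is None else np.round(q,2).tolist())
    print(a,*out,sep='\n  ')
E
```

```text
[ 553.8 -154.8  160.1]
20.0 [(35, array([354.1, 205.4]), array([355.3, 208.6])), (105, array([352.7, 202.3]), array([358.6, 226.7])), (125, array([352.3, 201.5]), array([359.5, 231.7])), (150, array([351.9, 200.4]), array([360.6, 237.8]))] clampz 127.25318147685309
25.0 [(35, array([354. , 204.3]), array([355.8, 207.9])), (105, array([352.7, 199.1]), array([360.1, 224.6])), (125, array([352.3, 197.8]), array([361.2, 229.2])), (150, array([351.9, 196.1]), array([362.6, 234.8]))] clampz 128.42165065807714
29.999999999999996 [(35, array([354. , 203.2]), array([356.3, 207.1])), (105, array([352.7, 196. ]), array([361.5, 222.3])), (125, array([352.3, 194.1]), array([362.9, 226.5])), (150, array([351.8, 191.8]), array([364.6, 231.6]))] clampz 129.83153407190454
35.0 [(35, array([354. , 202.2]), array([356.8, 206.3])), (105, array([352.6, 193. ]), array([362.8, 219.9])), (125, array([352.3, 190.5]), array([364.5, 223.6])), (150, array([351.8, 187.5]), array([366.5, 228.1]))] clampz 131.47210165424517
[ 633.1 -161.5   27. ] 155.1709915563395 30.872519096563014
[ 612.  -159.7   64.2] 112.3634
[... 1290 characters left out ...]
]
  [-0.43, 0.27, 0.04, 1.47, -0.05, 2.79]
20
  [0.2, 0.2, -0.59, 0.44, -0.09, 0.26]
  [0.2, 0.2, -0.59, 0.44, -0.09, -2.88]
  [0.2, 0.11, -0.42, 0.7, -0.09, 0.26]
  [0.2, 0.11, -0.42, 0.7, -0.09, -2.88]
  [-0.43, 0.27, -0.23, 1.04, 0.01, -0.36]
  [-0.43, 0.27, -0.23, 1.04, 0.01, 2.78]
  [-0.47, 0.12, -0.13, 1.28, 0.01, -0.4]
  [-0.47, 0.12, -0.13, 1.28, 0.01, 2.74]
30
  [0.23, 0.14, -0.77, 0.16, -0.15, 0.27]
  [0.23, 0.14, -0.77, 0.16, -0.15, -2.88]
  [0.23, 0.01, -0.61, 0.44, -0.15, 0.27]
  [0.23, 0.01, -0.61, 0.44, -0.15, -2.88]
  [-0.47, 0.14, -0.42, 0.82, 0.08, -0.39]
  [-0.47, 0.14, -0.42, 0.82, 0.08, 2.75]
  [-0.52, -0.02, -0.3, 1.1, 0.09, -0.44]
  [-0.52, -0.02, -0.3, 1.1, 0.09, 2.7]
```

Brush and column are located: grip at about (559,159.5,157), mouth at about (554,-155,160), lean about 30°. Next is the grasp.

```bash
cat >> h.py <<'E'
YR,YS,LEAN=-4.,-4.8,30.
G=np.array([559,159.5,157.3]); M=np.array([553.8,-154.8,160.1])
def axis(lean,yaw): # tip -> handle
    return Ro.from_euler('yz',[-lean,yaw],degrees=True).apply([0,0,1])
def toolR(lean,yaw):  # tool down when brush lies at 45 deg; jaws along level y
    return Ro.from_euler('yz',[45-lean,yaw],degrees=True)*Ro.from_euler('x',180,degrees=True)
def pose(gp,lean,yaw):
    R=toolR(lean,yaw); return gp+R.apply([0,0,19]),R.as_euler('xyz')
def tip_pose(tip,lean=LEAN,yaw=YS): return pose(np.asarray(tip)+182*axis(lean,yaw),lean,yaw)
def st(msg=""):
    s=bot.get_state(); print(msg,"t%.1f"%s["t"],"tcp",s["tcp_pos"].round(1),"F",s["contact_force"].round(1),"T",s["wrist_torque"].round(2),"op %.3f"%s["opening"]); return s
E
python3 - <<'E'
from h import *
p,o=pose(G,45,YR); print(p,o,axis(45,YR))
bot.move_ptp(p+[0,0,90],o); st("above")
bot.grip(0.6); 
print(bot.movel(p,o,max_speed=100,threshold=10)); st("at")
cv2.imwrite('pics/g.png',np.vstack([cv2.resize(imaging.capture("top")[150:250,180:340],(640,400-110)),cv2.resize(imaging.capture("scene")[140:240,210:370],(640,290))]))
E
```

```text
[559.  159.5 138.3] [ 3.14159265  0.         -0.06981317] [-0.7053843   0.04932528  0.70710678]
above t3.7 tcp [558.9 159.7 228.3] F [0.9 0.  0.2] T [0.   0.02 0.03] op 1.000
False
at t5.2 tcp [559.5 159.6 139. ] F [ 0.2 -0.1 -0.8] T [ 0.03 -0.01  0.03] op 0.601
```

View pics/g.png

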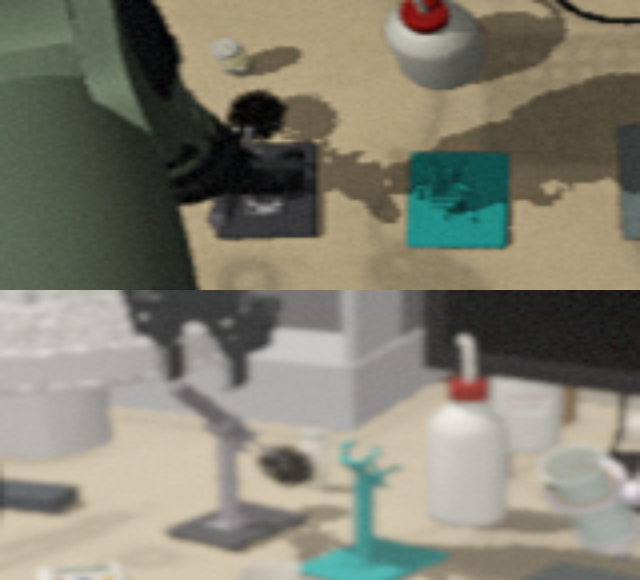

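Scene crop: the fingertips are near (178,370) and (238,380), apparently at or above the handle end at (178,388). I'll check that by projection before closing.

```bash
python3 - <<'E'
from h import *
c=lambda P:((proj("scene",P)-[210,140])*[4,2.9]+[0,290]).round(0)
w=axis(45,YR)
for n,P in(("tcp",[559.5,159.6,139]),("grip",G),("end",G+40*w),("collar",G-63*w),("bristle",G-149*w),("tipL",np.array([559.5,159.6,139])+[2,27,0]),("tipR",np.array([559.5,159.6,139])+[-2,-27,0])): print(n,c(P))
print(((proj("top",G-149*w)-[180,150])*[4,2.9]).round())
E
```

```text
tcp [205. 421.]
grip [204. 405.]
end [179. 387.]
collar [242. 432.]
bristle [290. 466.]
tipL [178. 416.]
tipR [233. 426.]
[255. 113.]
```

```bash
python3 - <<'E'
from h import *
im=imaging.capture("scene"); b=cv2.imread('pics/scene0.png')
f=lambda i:cv2.resize(i[140:195,235:290],(400,400),interpolation=cv2.INTER_CUBIC)
d=cv2.absdiff(im,b); cv2.imwrite('pics/g2.png',np.hstack([f(im),np.clip(f(d).astype(int)*3,0,255).astype(np.uint8)]))
E
```

```text
(no output)
```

View pics/g2.png

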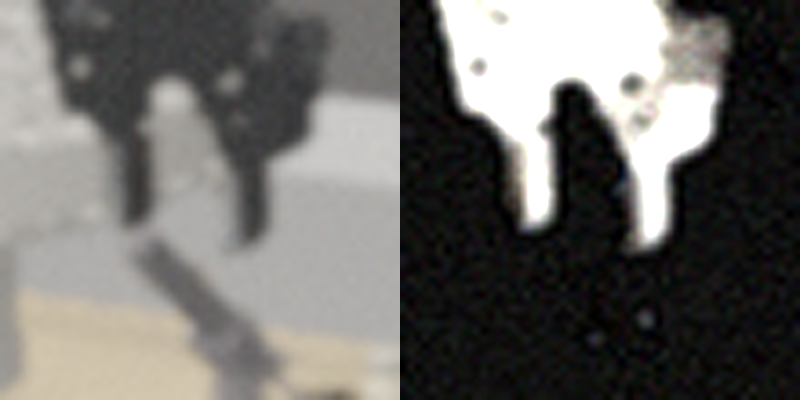

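Fingertips are at full-frame (253.6,171.4) and (269.4,173.7), about 10 px higher than predicted. A gentle close will show whether the handle is between the pads.

```bash
python3 - <<'E'
from h import *
bot.grip(0.0,20); st("closed")
im=imaging.capture("scene"); b=cv2.imread('pics/scene0.png')
d=cv2.absdiff(im,b).max(2)[100:215,235:300]>30
k,l,s,ce=cv2.connectedComponentsWithStats(d.astype(np.uint8)); 
i=1+s[1:,4].argmax(); ys,xs=np.where(l==i); m=ys>=ys.max()-1; print("lowest changed px",xs[m]+235,ys[m]+100)
print("proj tcp",proj("scene",bot.get_state()["tcp_pos"]))
E
```

```text
closed t5.8 tcp [559.1 159.7 138.5] F [-0.7 -0.1  2.1] T [0.1  0.09 0.02] op 0.125
lowest changed px [258 259 260 261 262 263 264 259 260] [173 173 173 173 173 173 173 174 174]
proj tcp [261.21212266 185.43331423]
```

Something of handle width is held (opening 0.125), but the rendered gripper sits about 11 px above the projected TCP. I'll cross-check the camera model against the known start pose and the bases.

```bash
python3 - <<'E'
from h import *
print("start tcp proj scene",proj("scene",[170,522.5,191.4]),"top",proj("top",[170,522.5,191.4]))
for n,P in (("rest base corners",[(646,188),(639,114),(543,122),(549,194.5)]),("stand",[(634.7,-110.5),(616.5,-313),(503.6,-299),(516.9,-101.4)])): print(n,[proj("scene",[*p,12]).round(1).tolist() for p in P])
print("cart origin",proj("scene",[0,0,0]),proj("top",[0,0,0]))
b=cv2.imread('pics/scene0.png'); im=imaging.capture("scene"); cv2.imwrite('pics/scene3.png',im); t=imaging.capture("top"); cv2.imwrite('pics/top3.png',t)
o=np.zeros((600,800,3),np.uint8)
o[:300,:400]=cv2.resize(b[100:190,20:140],(400,300)); o[:300,400:]=cv2.resize(im[135:195,235:315],(400,300),interpolation=cv2.INTER_CUBIC)
o[300:,:400]=cv2.resize(b[165:255,220:340],(400,300)); o[300:,400:]=cv2.resize(t[170:245,215:315],(400,300),interpolation=cv2.INTER_CUBIC)
cv2.imwrite('pics/chk.png',o)
E
```

```text
start tcp proj scene [ 66.30490514 186.90252433] top [ 93.91961964 388.0940451 ]
rest base corners [[270.7, 211.5], [288.4, 216.8], [269.7, 227.3], [251.8, 221.7]]
stand [[350.0, 232.5], [411.5, 250.7], [392.5, 266.9], [329.3, 247.6]]
cart origin [172.35878888 341.20909425] [319.02981024 421.9076107 ]
```

View pics/chk.png

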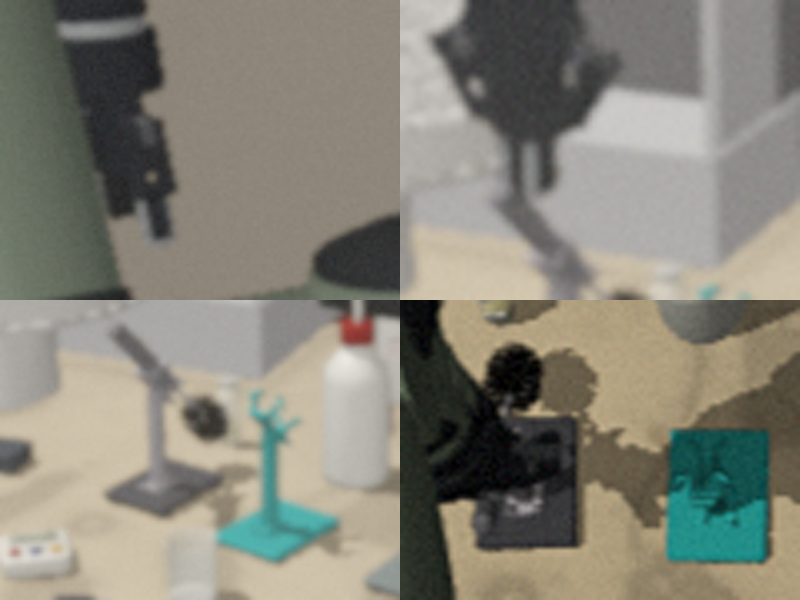

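Checking the panels: the rest base corners match their projection within 1 px, so the camera is sound. The gripper still renders about 33 mm above the reported TCP, and the 10 mm opening suggests I'm only pinching the handle's top edge. I'll go lower, guarded, and compare the opening.

```bash
python3 - <<'E'
from h import *
p,o=pose(G,45,YR)
bot.grip(0.5)
for dz in (12,):
    print(bot.movel(p-[0,0,dz],o,max_speed=40,threshold=5)); st()
    bot.grip(0.0,20); st("closed")
im=imaging.capture("scene"); t=imaging.capture("top")
b=cv2.imread('pics/scene0.png'); d=cv2.absdiff(im,b)
f=lambda i:cv2.resize(i[140:200,235:295],(400,400),interpolation=cv2.INTER_CUBIC)
cv2.imwrite('pics/g4.png',np.hstack([f(im),np.clip(f(d).astype(int)*3,0,255).astype(np.uint8)]))
E
```

```text
False
 t6.8 tcp [558.6 159.4 125.8] F [0.4 0.1 0.2] T [-0.01  0.01  0.03] op 0.504
closed t7.2 tcp [559.1 159.9 126.5] F [-0.   0.5  1.2] T [ 0.33 -0.02  0.05] op 0.153
```

View pics/g4.png

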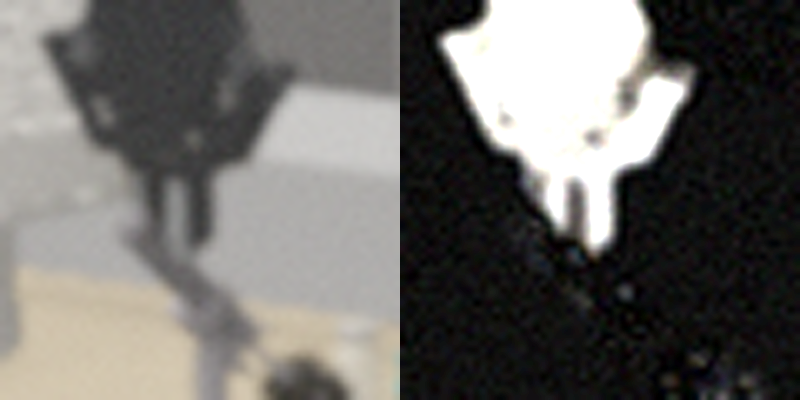

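The opening rose to 0.153 (13 mm) and the pads are still on the handle's upper edge, with the tip at px (264.6,176.8). The images are right, so I'm going lower, guarded.

```bash
python3 - <<'E'
from h import *
p,o=pose(G,45,YR)
bot.grip(0.5)
print(bot.movel(p-[0,0,30],o,max_speed=40,threshold=5)); st()
bot.grip(0.0,20); s=st("closed")
im=imaging.capture("scene"); t=imaging.capture("top"); cv2.imwrite('pics/s5.png',im)
b=cv2.imread('pics/scene0.png')
f=lambda i:cv2.resize(i[140:215,235:310],(400,400),interpolation=cv2.INTER_CUBIC)
cv2.imwrite('pics/g5.png',np.hstack([f(im),f(b)])); print(proj("scene",s["tcp_pos"]))
E
```

```text
False
 t8.3 tcp [558.9 159.5 108.1] F [ 0.4 -0.3  1.1] T [-0.04  0.03 -0.02] op 0.498
closed t8.7 tcp [559.4 160.1 108.7] F [0.5 2.1 0.8] T [ 0.4  -0.09  0.06] op 0.156
[261.52261956 194.3936777 ]
```

View pics/g5.png

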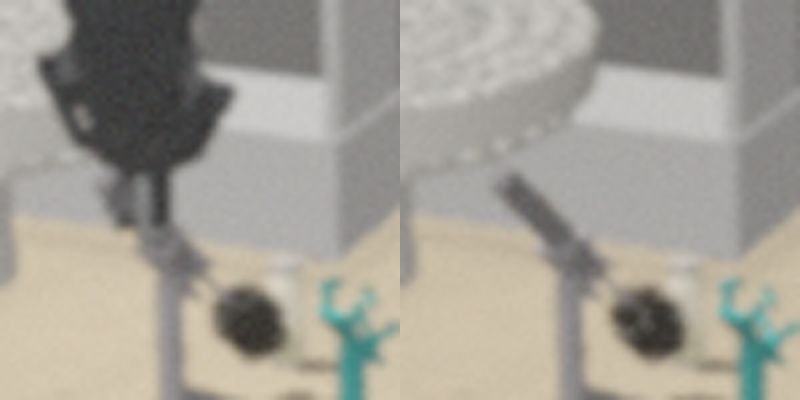

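Now the handle sits between the pads at the intended spot (finger tip px (265,184), opening 0.156 ≈ 14 mm handle) and the bristles haven't moved. The reported TCP is about 30 mm beyond the visible fingertips, so I'll use this grasp as the reference for everything after. Grip firmly, lift, and carry it over the mouth.

```bash
sed -i 's/R.apply(\[0,0,19\])/R.apply([0,0,49])/' h.py; python3 - <<'E'
from h import *
p,o=pose(G,45,YR); print(p)
bot.grip(0.0,80); st("grip")
bot.movel(p+[0,0,190],o,max_speed=150); st("lift")
w=axis(LEAN,YS)
bot.move_ptp(*tip_pose(M+60*w)); st("over")
im,t=imaging.capture("scene"),imaging.capture("top"); cv2.imwrite('pics/s6.png',im); cv2.imwrite('pics/t6.png',t)
for n in("scene","top"): print(n,"tip",proj(n,M+60*w),"bristle",proj(n,M+93*w),"end",proj(n,M+282*w),"mouth",proj(n,M))
cv2.imwrite('pics/c6.png',np.hstack([cv2.resize(im[120:240,300:400],(400,480)),cv2.resize(t[150:270,300:400],(400,480))]))
E
```

```text
[559.  159.5 108.3]
grip t9.0 tcp [559.4 160.  108.8] F [-0.7  2.4  5.3] T [ 0.71 -0.05  0.15] op 0.149
lift t10.4 tcp [558.4 159.2 297.2] F [-0.9  0.8 -1.6] T [0.02 0.08 0.03] op 0.147
over t15.1 tcp [ 420.6 -143.6  322.3] F [ 0.7  0.5 -1.2] T [-0.02 -0.32 -0.  ] op 0.149
scene tip [348.72427988 184.59248419] bristle [345.88899224 176.20060492] end [327.38488923 121.43219416] mouth [353.62340262 199.09289885]
top tip [356.16019938 214.18914006] bristle [356.97339442 218.39088304] end [362.59459352 247.43537136] mouth [354.78315945 207.07403541]
```

View pics/c6.png

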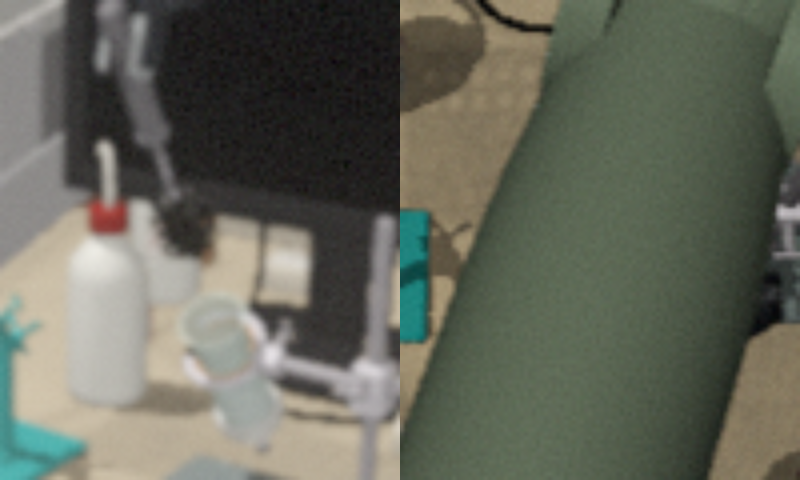

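The scene view shows the bristles at px (346.5,176.2), against a prediction of (345.9,176.2). The arm hides the top view. The brush may lean slightly more than the tube, so I'll zoom in once with the predicted axes marked.

```bash
python3 - <<'E'
from h import *
im=cv2.imread('pics/s6.png'); k=8; x0,y0=322,140
z=cv2.resize(im[y0:y0+75,x0:x0+50],None,fx=k,fy=k,interpolation=cv2.INTER_CUBIC); z2=z.copy()
w=axis(LEAN,YS)
q=lambda P:tuple(int(v) for v in ((proj("scene",P)-[x0,y0]+.5)*k))
for s in(60,68,119,173,179): cv2.circle(z2,q(M+s*w),3,(0,0,255),-1)
for L,c in((27,(255,0,0)),(30,(0,0,255)),(33,(0,255,0))):
    u=axis(L,YS); cv2.line(z2,q(M),q(M-150*u),c,1)
cv2.imwrite('pics/z6.png',np.hstack([z,z2]))
E
```

```text
(no output)
```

View pics/z6.png

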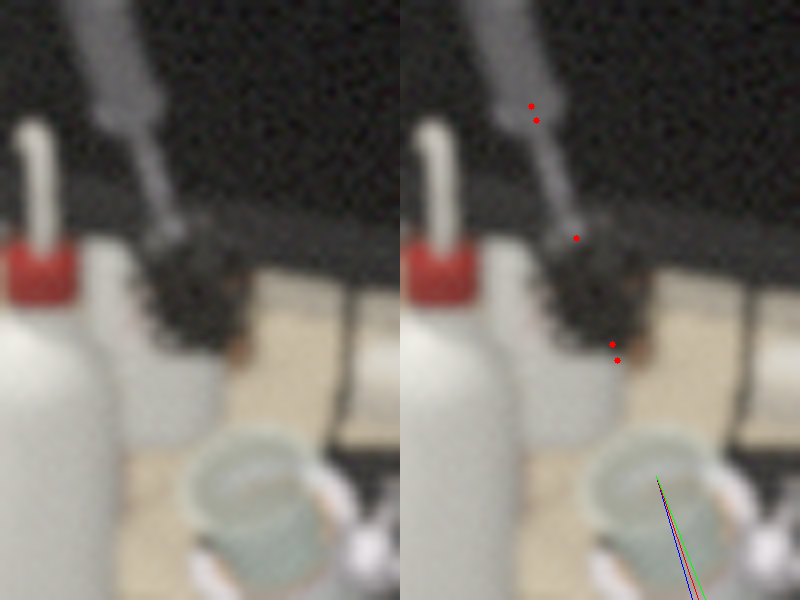

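The red prediction marks fall on the collar, the wire and the bristle centre within about 1 px, so the hold and the 30° lean check out. The mouth centre is about 1 px left of its mark, so I'm shifting M by 1.5 mm. Now inserting, with force reporting.

```bash
sed -i 's/M=np.array(\[.*\])/M=np.array([553.2,-153.5,160.1])/' h.py; cat >> h.py <<'E'
W=axis(LEAN,YS); YL=Ro.from_euler('z',YS,degrees=True).apply([0,1,0]); XT=np.cross(YL,W)
F0=np.zeros(3)
def go(depth,v,thr=None):
    p,o=tip_pose(M-depth*W); hit=bot.movel(p,o,max_speed=v,threshold=thr); s=bot.get_state()
    d=depth+(s["tcp_pos"]-p)@-W; f=s["contact_force"]-F0; tq=s["wrist_torque"]
    print("t%.1f"%s["t"],hit,"depth %.1f"%d,"F x,y,ax",np.round([f@XT,f@YL,f@W],1),"T",tq.round(2),"op %.3f"%s["opening"]); return hit,d,f@W
E
python3 - <<'E'
from h import *
go(-8,80)
for d in (15,30,45,60): 
    if go(d,50,18)[0]: break
E
```

```text
t16.0 False depth -8.1 F x,y,ax [-0.2 -0.1  0.2] T [-0.02 -0.29  0.02] op 0.144
t16.6 False depth 15.1 F x,y,ax [ 0.5 -0.2 -1.1] T [ 0.01 -0.33  0.01] op 0.143
t17.1 False depth 30.7 F x,y,ax [-0.9  0.1 -2.8] T [-0.02 -0.62  0.01] op 0.147
t17.5 False depth 45.8 F x,y,ax [-1.   0.4 -4.1] T [-0.01 -0.71  0.03] op 0.147
t17.9 False depth 60.8 F x,y,ax [-0.1 -0.4 -3.9] T [ 0.04 -0.88 -0.  ] op 0.150
```

Lateral forces are under 1 N, so it's well aligned. Now feeling for the bottom.

```bash
python3 - <<'E'
from h import *
h,d,f=go(112,20,8)
E
```

```text
t19.9 True depth 105.5 F x,y,ax [ 0.4  0.4 -1.1] T [-0.11 -1.   -0.03] op 0.148
```

```bash
python3 - <<'E'
from h import *
for d in (107,108.5,110):
    h,dd,f=go(d,15,12); bot.dwell(.1); s=bot.get_state(); print((s["contact_force"]@W).round(1))
    if h or f>8: break
E
```

```text
t20.2 False depth 107.4 F x,y,ax [ 2.8  0.8 -1. ] T [ 0.07 -1.4  -0.06] op 0.151
-1.9
t20.6 False depth 108.6 F x,y,ax [3.1 1.4 1.5] T [ 0.15 -1.35  0.03] op 0.149
-0.2
t20.9 False depth 109.9 F x,y,ax [2.8 1.3 2.1] T [ 0.19 -1.26  0.04] op 0.144
2.9
```

```bash
python3 - <<'E'
from h import *
for d in (111.5,113,114.5,116):
    h,dd,f=go(d,15,12); bot.dwell(.1); s=bot.get_state(); print((s["contact_force"]@W).round(1))
    if h or f>9: break
E
```

```text
t21.3 False depth 111.3 F x,y,ax [4.  0.3 4.2] T [ 0.13 -1.17  0.09] op 0.145
3.5
t21.6 False depth 112.4 F x,y,ax [5.7 0.3 5.6] T [ 0.22 -0.97  0.02] op 0.146
4.9
t22.0 False depth 113.6 F x,y,ax [4.7 1.1 8. ] T [ 0.19 -0.68  0.07] op 0.148
7.5
t22.3 False depth 114.7 F x,y,ax [ 5.   0.6 10. ] T [ 0.48 -0.42  0.05] op 0.147
9.8
```

Axial force now climbs steadily to about 10 N, which is roughly 13 N above the level before contact, so the bottom is found and pressed. Now drawing up, then repeating twice.

```bash
python3 - <<'E'
from h import *
for i in range(2):
    go(60,80); go(16,80); bot.dwell(.1)
    go(95,80,25); go(104,30,20)
    for d in (110,114.5,116):
        h,dd,f=go(d,20,16)
        if h or f>8.5: break
    bot.dwell(.2); st()
E
```

```text
t23.3 False depth 59.5 F x,y,ax [0.6 0.1 2.2] T [ 0.11 -0.3  -0.02] op 0.144
t24.0 False depth 15.8 F x,y,ax [ 0.1  0.4 -1.7] T [ 0.   -0.31  0.08] op 0.151
t25.2 False depth 95.5 F x,y,ax [ 2.2  0.5 -5.6] T [ 0.02 -1.5  -0.04] op 0.151
t25.7 False depth 104.4 F x,y,ax [ 3.1  1.1 -1.8] T [ 0.13 -1.45  0.05] op 0.147
t26.1 False depth 110.0 F x,y,ax [3.3 0.5 2.5] T [ 0.1  -1.25  0.03] op 0.150
t26.5 False depth 113.7 F x,y,ax [4.3 0.8 6.3] T [ 0.23 -0.73  0.08] op 0.150
t26.7 False depth 114.6 F x,y,ax [ 5.1  0.1 10.4] T [ 0.33 -0.35  0.  ] op 0.143
 t26.9 tcp [ 507.2 -149.8  171.2] F [-0.5  1.2 10.3] T [ 0.37 -0.4   0.01] op 0.144
t27.8 False depth 59.5 F x,y,ax [ 0.8 -0.1  1.9] T [ 0.13 -0.3   0.09] op 0.148
t28.5 False depth 15.8 F x,y,ax [-0.5 -0.1 -0.5] T [-0.01 -0.31 -0.01] op 0.148
t29.7 False depth 95.6 F x,y,ax [ 2.1  1.4 -5.2] T [ 0.11 -1.55  0.06] op 0.149
t30.2 False depth 104.4 F x,y,ax [ 2.3  0.3 -1.9] T [ 0.16 -1.4   0.01] op 0.144
t30.6 False depth 110.0 F x,y,ax [4.  0.7 1.6] T [ 0.19 -1.27  0.06] op 0.146
t31.0 False depth 113.7 F x,y,ax [4.  0.9 6.8] T [ 0.39 -0.78 -0.  ] op 0.144
t31.2 False depth 114.6 F x,y,ax [ 5.2  0.7 10.1] T [ 0.32 -0.41  0.02] op 0.147
 t31.4 tcp [ 507.1 -149.7  171.2] F [-1.1  1.8 11.3] T [ 0.35 -0.44  0.04] op 0.145
```

All three presses gave the same reading, about 10 N at the same depth. I'll use the last picture here to confirm the tuft is on the bottom and nothing else is touching.

```bash
python3 - <<'E'
from h import *
im=imaging.capture("scene"); cv2.imwrite('pics/s7.png',im); x0,y0,k=325,140,8
z=cv2.resize(im[y0:y0+75,x0:x0+50],None,fx=k,fy=k,interpolation=cv2.INTER_CUBIC); z2=z.copy()
x=cv2.resize(cv2.imread('pics/s6.png')[y0:y0+75,x0:x0+50],None,fx=k,fy=k,interpolation=cv2.INTER_CUBIC)
q=lambda P:tuple(int(v) for v in ((proj("scene",P)-[x0,y0]+.5)*k))
for s in(-105,-75,0): cv2.circle(x,q(M+s*W),4,(0,0,255),-1)
for s in(0,59,113,119): cv2.circle(x,q(M+(s-110)*W),3,(255,0,0),-1)
cv2.imwrite('pics/z7.png',np.hstack([z,x]))
E
```

```text
(no output)
```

View pics/z7.png

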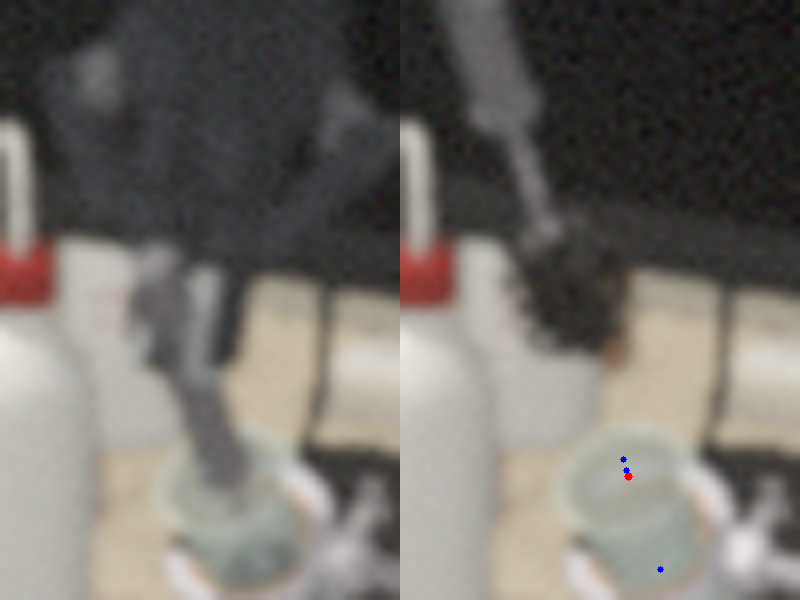

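The picture shows the handle's lower end entering the mouth centrally at about (222,485) in the crop, clear of the lip, so it's the tuft that presses on the bottom. Now withdraw and take the brush back to its recorded pose on the rest.

```bash
python3 - <<'E'
from h import *
go(60,80); go(-15,100); go(-65,120)
p,o=pose(G,45,YR)
bot.move_ptp(p+[0,0,190],o); st("above rest")
bot.movel(p+[0,0,40],o,max_speed=120); bot.dwell(.3); st("40 above")
print(bot.movel(p+[0,0,1],o,max_speed=30,threshold=7)); bot.dwell(.2); st("down")
E
```

```text
t32.4 False depth 59.5 F x,y,ax [ 0.7 -0.   2.2] T [ 0.09 -0.32 -0.01] op 0.142
t33.2 False depth -14.8 F x,y,ax [-1.1 -0.  -0.2] T [-0.06 -0.3  -0.01] op 0.149
t33.8 False depth -64.6 F x,y,ax [-1.   0.3 -2.1] T [-0.05 -0.31  0.01] op 0.146
above rest t38.5 tcp [559.  159.4 298.3] F [ 0.2  1.5 -0.5] T [ 0.04  0.06 -0.05] op 0.152
40 above t40.2 tcp [559.2 159.6 148.7] F [ 0.1  0.  -2.3] T [-0.03  0.    0.06] op 0.149
False
down t41.9 tcp [559.3 159.7 109.5] F [ 0.8  2.2 -0. ] T [ 0.51 -0.29  0.11] op 0.143
```

```bash
cat > blob.py <<'E'
from h import *
def blobs():
    for n,(x,y,w,h) in(("top",(232,175,22,25)),("scene",(272,192,20,20))):
        for nm,I in(("before",cv2.imread(f"pics/{n}0.png")),("now",imaging.capture(n))):
            g=I[y:y+h,x:x+w].max(2); g=g<max(45,int(g.min())+60)
            k,l,s,ce=cv2.connectedComponentsWithStats(g.astype(np.uint8)); i=1+s[1:,4].argmax(); print(n,nm,(ce[i]+[x,y]).round(2),s[i,4])
E
python3 - <<'E'
from blob import *
p,o=pose(G,45,YR)
print(bot.movel(p,o,max_speed=20,threshold=7)); st(); blobs()
bot.grip(0.25,20); bot.dwell(.3); st("open"); bot.grip(.5); st(); 
print(bot.movel(p+[0,0,110],o,max_speed=100,threshold=6)); st("up"); blobs()
E
```

```text
False
 t42.1 tcp [559.5 159.7 109. ] F [-0.1  2.6  4.3] T [ 0.59 -0.17  0.11] op 0.144
top before [243.96 189.36] 171
top now [241.62 190.71] 224
scene before [281.42 200.5 ] 113
scene now [281.67 199.92] 106
open t42.8 tcp [558.8 159.3 108.1] F [ 0.5 -0.5  0.3] T [ 0.05  0.02 -0.03] op 0.251
 t43.1 tcp [559.  159.5 108.3] F [0.4 0.1 0.1] T [-0.01  0.03  0.01] op 0.500
False
up t44.4 tcp [558.5 159.4 217.5] F [-0.1  0.7 -0. ] T [-0.   -0.05  0.02] op 0.499
top before [243.96 189.36] 171
top now [242.37 191.5 ] 248
scene before [281.42 200.5 ] 113
scene now [281.72 199.65] 105
```

Released cleanly. I'll retract to the start pose so both views are clear, then compare with the first pictures.

```bash
python3 - <<'E'
from blob import *
p,o=pose(G,45,YR)
bot.movel(p+[0,0,220],o,max_speed=150)
bot.move_j([1.122,0.326,-0.193,1.052,0,1.437]); st("home"); blobs()
for n,rs in(("top",dict(brush=(228,178,36,58),tube=(335,180,70,60),wash=(270,130,35,55),reag=(405,148,28,30),beaker=(288,252,20,22),timer=(230,260,30,32))),("scene",dict(brush=(250,168,45,60),tube=(340,185,60,70),wash=(314,155,26,70)))):
    a=imaging.capture(n); cv2.imwrite(f'pics/{n}9.png',a); b=cv2.imread(f'pics/{n}0.png')
    for k,(x,y,w,h) in rs.items():
        A,B=(cv2.cvtColor(i[y:y+h,x:x+w],cv2.COLOR_BGR2GRAY).astype(np.float32) for i in(a,b))
        d=abs(cv2.GaussianBlur(A-B,(3,3),0)); print(n,k,"max %.0f n>20 %d"%(d.max(),(d>20).sum()),"shift",np.round(cv2.phaseCorrelate(A,B)[0],2))
E
```

```text
home t49.0 tcp [170.3 522.8 192.1] F [-0.2 -0.3 -0.2] T [-0.    0.03  0.01] op 0.500
top before [243.96 189.36] 171
top now [243.79 188.61] 165
scene before [281.42 200.5 ] 113
scene now [281.69 199.66] 105
top brush max 45 n>20 72 shift [-0.02  0.22]
top tube max 4 n>20 0 shift [ 0.04 -0.01]
top wash max 7 n>20 0 shift [-0.07 -0.03]
top reag max 4 n>20 0 shift [-0.07  0.04]
top beaker max 3 n>20 0 shift [-0.05 -0.08]
top timer max 4 n>20 0 shift [ 0.11 -0.02]
scene brush max 40 n>20 41 shift [0.33 0.21]
scene tube max 4 n>20 0 shift [ 0.01 -0.04]
scene wash max 5 n>20 0 shift [0.52 0.13]
```

Column and bystanders are unchanged (difference at noise level). The bristle blob sits about 0.8 px higher in both views, so I'll check whether the handle shifted too or only the bristles.

```bash
python3 - <<'E'
import cv2,numpy as np
from h import *
a=cv2.imread('pics/scene9.png').astype(float).mean(2); b=cv2.imread('pics/scene0.png').astype(float).mean(2)
# handle: perpendicular profile centroid, and end position along axis
for nm,I in(("before",b),("now",a)):
    P0=proj("scene",G+40*axis(45,YR)); P1=proj("scene",G-45*axis(45,YR)); u=(P1-P0)/np.linalg.norm(P1-P0); n=np.array([-u[1],u[0]])
    out=[]
    for s in np.arange(2,13,2.):
        t=np.arange(-6,6.1,.25); q=(P0+u*s)[:,None]+n[:,None]*t
        v=cv2.remap(I.astype(np.float32),q[0][None].astype(np.float32),q[1][None].astype(np.float32),cv2.INTER_LINEAR)[0]
        d=np.clip(np.percentile(v,75)-v-15,0,None); out.append((d*t).sum()/d.sum())
    t=np.arange(-8,8,.25); q=P0[:,None]+u[:,None]*t
    v=cv2.remap(I.astype(np.float32),q[0][None].astype(np.float32),q[1][None].astype(np.float32),cv2.INTER_LINEAR)[0]
    h=(v[:8].mean()+v[-8:].mean())/2; print(nm,np.round(out,2),"end at",t[np.argmax(v<h)])
pix=proj("scene",G+40*axis(45,YR)); print(proj("scene",G+45*axis(45,YR))-pix, "tip point per 3mm up:",proj("scene",[662,153,56])-proj("scene",[662,153,53]))
for nm in("scene","top"):
    A,B=cv2.imread(f'pics/{nm}9.png'),cv2.imread(f'pics/{nm}0.png'); d=cv2.absdiff(A,B).max(2); d=cv2.GaussianBlur(d,(3,3),0)
    x,y=(250,165) if nm=="scene" else (228,178); ys,xs=np.where(d[y:y+65,x:x+45]>20); print(nm,sorted(zip((ys+y).tolist(),(xs+x).tolist()))[::4])
E
```

```text
before [0.36 0.45 0.38 0.28 0.45 0.45] end at 0.0
now [0.24 0.16 0.21 0.17 0.29 0.4 ] end at 0.75
[-0.81702372 -0.80008252] tip point per 3mm up: [-0.01803358 -0.8411331 ]
scene [(192, 278), (193, 278), (194, 278), (195, 284), (199, 276), (200, 276), (203, 277), (204, 279), (205, 277), (205, 281), (205, 285), (206, 280), (206, 284), (207, 282)]
top [(180, 242), (181, 240), (181, 244), (181, 248), (182, 245), (182, 249), (183, 239), (183, 250), (184, 250), (187, 237), (188, 236), (189, 238), (191, 238), (192, 238), (193, 238), (194, 237), (194, 250), (195, 239), (196, 239), (196, 248), (197, 240), (197, 246), (198, 239), (198, 245), (199, 262), (204, 269), (215, 234), (219, 233), (220, 234), (222, 232), (223, 232), (224, 233), (226, 231), (227, 233)]
```

```bash
python3 - <<'E'
from h import *
w=axis(45,YR); T,N={},{}
im={(n,k):cv2.GaussianBlur(cv2.imread(f'pics/{n}{k}.png'),(3,3),0).mean(2).astype(np.float32) for n in("top","scene") for k in(0,9)}
for nm,s,r in(("end",218,5),("hand",190,5),("seat",149,4),("collar",116,4),("bris",33,9),("tip",8,7)):
    P=G+(s-182)*w; px={}
    for n in("top","scene"):
        c=proj(n,P); x,y=(c-r).round().astype(int); sl=np.s_[y:y+2*r+1,x:x+2*r+1]
        try: cc,M2=cv2.findTransformECC(im[n,0][sl],im[n,9][sl],np.eye(2,3,dtype=np.float32),cv2.MOTION_TRANSLATION,(3,200,1e-5)); sh=M2[:,2]
        except cv2.error: cc,sh=0,np.zeros(2)
        px[n]=(c,c+sh); print(nm,n,sh.round(2),"cc %.3f"%cc,end="  ")
    print("dXYZ",(tri(px["top"][1],px["scene"][1])[0]-tri(px["top"][0],px["scene"][0])[0]).round(1))
E
```

```text
end top [ 0.72 -0.17] cc 0.989  end scene [1.15 1.33] cc 0.973  dXYZ [ 1.6 -1.8 -4.4]
hand top [0.66 0.11] cc 0.974  hand scene [0. 0.] cc 0.000  dXYZ [-0.9 -1.4  0.5]
seat top [0. 0.] cc 0.000  seat scene [0. 0.] cc 0.000  dXYZ [0. 0. 0.]
collar top [0.65 0.17] cc 0.805  collar scene [-0.78 -0.66] cc 0.979  dXYZ [-2.5 -0.9  3.3]
bris top [-0.09 -0.67] cc 0.991  bris scene [ 0.08 -0.73] cc 0.989  dXYZ [1.2 0.  2.2]
tip top [-0.24 -0.31] cc 0.976  tip scene [-0.1  -0.85] cc 0.993  dXYZ [0.1 0.3 3. ]
```

The neck and seat are within about 1 mm of their original positions. The brush settled about 1° flatter in the U notch, with under 2 mm of sideways play at the handle end. It's properly seated, so I'm handing in.

```bash
python3 -c "
from bench import bot
bot.sign_off(); print('ok')"
```

```text
the job is handed in; nothing more can be done
ok
```

The column is scrubbed: the brush tuft pressed on the bottom three times, and the brush is back on the dark rest. I handed the job in at about 49 s on the robot clock; no verdict is given.

- **Presses:** each reached about 10 N along the column, at the same commanded depth (114.6–114.7 mm). Between presses I drew the tuft up to about 16 mm from the mouth. Sideways forces stayed at about 6 N or less.
- **Column and bystanders:** before-and-after pictures show the column, wash bottle, reagent bottle, beaker and timer unmoved.
- **Brush on the rest:** I put it back in the recorded grasp pose. The images suggest it lies about 1° flatter than before, with shifts of about 2–4 mm at its ends. From that I put the two notch points within about 1 mm, but I could not measure those points directly. The motion estimates along the brush were noisy and partly disagreed.

**Disagreements during the work:**
- The reported tool tip was about 30 mm beyond the fingertips seen in the pictures. The first two closes caught only the top edge of the handle, so I went lower until the pictures showed a proper grasp, and worked from that pose.
- First contact with the bottom was at about 105 mm, which suggests the end piece is set at or near its lowest position.

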